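# Stack a power-supply module in its assembly nest and close the keeper

## Task

Build up the power-supply module in the assembly nest: first the open case on the pocket floor, then the longer grey spacer frame on the case, then the finned cover on top with its fins up, each set down gently (not dropped) so that it sits fully home and square between the corner posts, and let go before you fetch the next. Then swing the keeper arm by its black knob over the stack until it meets its stop and let go. Leave the shorter frame and everything else on the bench where it lies.

Things in the scene. Friction and masses are not known exactly. Their poses are not given: they have to be found in the camera images.
- nest: The assembly nest, fixed to the bench: plywood plate 210 x 110 x 14 mm with four dark steel L-shaped corner posts round a pocket, and a keeper arm on a pivot. Origin: under the pocket's centre, at bench level. x along the pocket, y across it, z up. The plate reaches from x = -75 to x = +135 mm.
- nest_pocket (a point): Centre of the pocket's floor, 14 mm above the bench, axes as the nest. Pocket 114 (x) x 64 (y) mm inside the posts, which are 6 mm thick with legs 18 mm long, rise straight to 60 mm above this floor, then flare outward for 7 mm more as a lead-in. Between posts the long sides are open over 78 mm, so that fingers may straddle a part there.
- case: Bare aluminium case, an open-topped box 110 (its x) x 60 (y) x 36 (z) mm, walls 5 mm, with a green circuit board inside; about 0.35 kg. Origin: centre of its underside. Starts upright on the bench. May go in either way round.
- spacer: Grey plastic spacer frame, rectangular, 110 (x) x 60 (y) x 18 (z) mm with an open window, bars 9 mm wide; about 0.09 kg. Origin: centre of its underside. The longer of the two frames; same either way up or round.
- cover: Aluminium finned cover: plate 110 (x) x 60 (y) x 8 mm with five fins running along x on top, 30 mm high in all (z up through the fins); the two outer fins are flush with the long sides, so it can be gripped across its 60 mm. About 0.28 kg. Origin: centre of its underside. Starts fins up.
- short_frame: Grey plastic frame of another model, only 75 (x) x 60 (y) x 18 (z) mm. Not used. Origin: centre of its underside.
- keeper (a joint): Angle of the keeper arm (rad), turning level about its pivot: 0 = shut on its stop, along the pocket's length over the stack; grows as it opens, anticlockwise from above, to the pocket's -y side, up to 2.2; starts at 1.3 to 2.0. Friction (0.08 N m) holds it. Steel bar 22 mm wide, underside 88 mm above the pocket floor, 4 mm over the fins of a seated stack.
- keeper_knob (a point): Centre of the top face of the keeper's black knob: upright cylinder 26 mm diameter, 45 mm tall, standing on the bar's free end, 120 mm from the pivot; its top is 143 mm above the pocket floor.
- keeper_pivot (a point): The keeper's pivot axis, at the top of a steel post 26 mm in diameter on the nest plate, 100 mm along the pocket's +x from its centre and 87 mm above the pocket floor.
- multimeter: Red and black multimeter, 145 x 75 x 34 mm, lying beyond the nest. Bystander.
- driver: Cordless driver lying on its side, about 180 x 160 x 52 mm, at the far side. Bystander.
- screwdriver: Orange-handled screwdriver, 200 mm, lying at the far left. Bystander.
- wrench: Steel wrench, 180 mm, lying at the right. Bystander.
- jar: Glass jar, 64 mm wide, 75 mm high, standing at the left. Bystander.
- spool: Solder spool, 60 mm wide, 50 mm high, standing near the robot at the right. Bystander.
- phone: Black phone, 150 x 73 x 10 mm, lying near the robot at the left. Bystander.
Mind the look-alikes: they are no part of the job. Leave any orange or purple look-alike of the cover alone. What is shaped like the spacer but red is not meant.

How it is judged (in metres and radians):
On the way, in this order (a step that is already met when the one before it is completed fails the run):
1. the case sits home and square on the pocket floor, let go (horizontal distance between case and nest_pocket below 0.005 m and z of case in the frame of nest_pocket between -0.003 and 0.003 m and angle between case's own z axis and vertical below 0.05 rad and angle between the x axis of case and the x axis of nest_pocket, either way round below 0.06 rad and linear speed of case below 0.03 m/s and contact force between the fingers and case below 0.2 N), for 0.2 s.
2. the spacer frame sits home and square on the case, let go (all of step 1 and horizontal distance between spacer and nest_pocket below 0.005 m and z of spacer in the frame of nest_pocket between 0.033 and 0.039 m and angle between spacer's own z axis and vertical below 0.05 rad and angle between the x axis of spacer and the x axis of nest_pocket, either way round below 0.06 rad and linear speed of spacer below 0.03 m/s and contact force between the fingers and spacer below 0.2 N), for 0.2 s.
3. the cover sits home and square on the spacer, fins up, let go (horizontal distance between each of spacer, cover and nest_pocket below 0.005 m and z of spacer in the frame of nest_pocket between 0.033 and 0.039 m and angle between each of spacer, cover's own z axis and vertical below 0.05 rad and angle between the x axis of each of spacer, cover and the x axis of nest_pocket, either way round below 0.06 rad and linear speed of each of spacer, cover below 0.03 m/s and contact force between the fingers and spacer below 0.2 N and z of cover in the frame of nest_pocket between 0.051 and 0.057 m and contact force between the fingers and cover below 0.2 N), for 0.2 s.
4. the keeper arm is swung shut over the stack (value of joint keeper below 0.1 rad), for 0.2 s.
At the end, for the whole second after the job is handed in: Case, long spacer and cover (fins up) are in the pocket, undersides 0, 36, 54 mm (within 3 mm) above its floor, centred within 5 mm, tilt under 0.05 rad, turned under 0.06 rad from the pocket (either way round), at rest and let go; keeper joint below 0.1 rad (all of step 1 and all of step 3 and value of joint keeper below 0.1 rad); the robot touches nothing.
It fails at once if the short frame is moved more than 30 mm (distance of short_frame from where it was at the start of the episode above 0.03 m).
It fails at once if another bystander (multimeter, driver, screwdriver, wrench, jar, spool, phone) is moved more than 30 mm (distance of any of multimeter, driver, screwdriver, wrench, jar, spool, phone from where it was at the start of the episode above 0.03 m).
It fails at once if case, spacer or cover is dropped (faster than 0.7 m/s, some 25 mm of free fall, out of the fingers) ((linear speed of case above 0.7 m/s and contact force between the fingers and case below 0.05 N) or (linear speed of spacer above 0.7 m/s and contact force between the fingers and spacer below 0.05 N) or (linear speed of cover above 0.7 m/s and contact force between the fingers and cover below 0.05 N)).
It also fails if it takes over 72 s, if anything falls off the work surface, if the arm or the gripper's body presses on something with over 40 N, if the wrist force passes 120 N, or if a joint passes its speed limit or range.

## Robot

A 6-joint arm with a two-finger parallel gripper is mounted at the origin on the work surface. World frame = base frame: x ahead of the robot, y to its left, z up, the work surface at z = 0. Lengths are in m, angles in degrees, forces in N, time in s.
With the tool pointing down it reaches from about 0.275 to 1 m from the base axis. Payload 8.4 kg.
Tool frame: the origin (TCP) lies on the centre line of the jaws, within the pads' length; the fingertips stand 14 mm ahead of it and the grasp point (between the pads) lies 5 mm behind it; z points along the fingers, y is the direction in which the jaws open and shut (so a half turn about z gives the same grasp; the last joint's range is limited). The gripper opens to 85 mm and grips with 20 to 120 N. Pads are 22 mm wide; open, the fingers measure 114 mm over their backs; the gripper's body (76 mm by 85 mm) begins 54 mm behind the grasp point. The pads swing forward as they close: fully open they stand 13 mm farther back than shut.
Start: joints at [76.066, 20.225, 93.587, -0, 66.188, -0.138], TCP at [0.149, 0.607, 0.245] pointing down, gripper open.
Joint ranges: [-150.9, 150.9], [-52.94, 120.26], [3.33, 152.33], [-74.26, 254.26], [0, 154.13], [-172.89, 172.89]. Speed limits (degrees/s): [127.2, 127.2, 159.86, 180, 180, 180].

## Interface

Orientations are given as [roll, pitch, yaw] about the fixed x, y, z axes, in that order (R = Rz(yaw) Ry(pitch) Rx(roll)).
In Python, from bench import arm gives the robot as it stands.
- The arm moves only by the tool play_rows, never from a script. Its argument "rows" is a list that holds one entry, the list of rows, each a list of 7 numbers: the shift along the world's x, y, z in cm, then the turn, a rotation vector about the world's x, y, z in rad, then the closure, from 0 (fully open) to 1 (shut). A call has 1 to 20 rows; each row shifts and turns the commanded pose from where the row before left it; what a row does not reach is not made up. A row lasts 1/12 s, in which the tool goes at most 41.7 mm and 7.16 degrees, less where a joint would pass 70% of its speed; a pose out of reach is approached as far as the arm can. A call with a gripper value outside its range is refused whole. The fingers move at their own pace and stop on an object; the grip force is fixed at half the most. Time passes only in rows, so rows that do not move let the fingers close. It gives the time, the measured TCP pose, the force and the opening at its end, in the units of the state.
- arm.read_state(): the state, without advancing time (a new reading comes with each control period).
- arm.grab_frame(name): name is "scene" or "top"; returns a dict with "img" (480x640x3 uint8, red, green, blue), "intrinsics" (3x3 intrinsics, pixels), "rvec" (rotation vector, rad) and "tvec" (3), from world to camera coordinates, as OpenCV has them. Camera axes: x right, y down, z forward; pixel columns grow to the right and rows downward; lengths in m; the calibration is good to about 2 mm. A picture is of the moment at which its call begins. There is no depth.
- arm.sign_off(): hands the job in, once; it reports no verdict.
The state is a dict: "t": time; "qpos": joint angles; "joint_vel": joint speeds; "joint_torque": joint torques, N m; "tcp_pos": TCP position; "tcp_rot": TCP orientation; "contact_force": force on the tool from outside, world axes, zero at the start; "torque": the same for the moment, N m; "opening": finger opening in m.
Only numpy, scipy, OpenCV 4.12 (cv2) and the standard library are available. Lean on these libraries where they do the work, as an engineer would, in place of code of your own. Each camera call takes 0.05 s, during which the arm holds its last target. There are 200 camera calls.

## Working session

There is one attempt and no reset: what is moved stays moved. The work goes in short steps, Python scripts to look and compute and a tool call to move; the robot and the scene stay as the last step left them, time stands still between calls to the robot, and variables do not carry over. Pictures are saved under pics/ and viewed, about 8 in all and at most 12, crops included, and the job is handed in when it is done.

Besides the shell and the picture viewer there is one more tool, called after "Call:" as name(argument=value, ...), one argument or row to a line, values as JSON. play_rows: Moves the arm, as the interface text tells. Its arguments: {"type":"object","properties":{"rows":{"type":"array"}},"required":["rows"]}

```bash
mkdir -p pics; ls; python3 - <<'E'
from bench import arm
import cv2,numpy as np,pickle
s=arm.read_state();print({k:np.round(v,3) for k,v in s.items()})
for n in("scene","top"):
    f=arm.grab_frame(n);pickle.dump(f,open(f"pics/{n}0.pkl","wb"))
    cv2.imwrite(f"pics/{n}0.png",f["img"][:,:,::-1])
    R=cv2.Rodrigues(np.array(f["rvec"]))[0];print(n,f["intrinsics"],-R.T@np.array(f["tvec"]).ravel(),R[2])
E
```

```text
pics
{'t': np.float64(0.0), 'qpos': array([76.066, 20.263, 93.63 ,  0.   , 66.187, -0.137]), 'joint_vel': array([ 0.006, -0.113, -0.012,  0.022,  0.035, -0.05 ]), 'joint_torque': array([ 2.0000e-03, -6.0527e+01, -3.4207e+01, -0.0000e+00,  9.0000e-03,
       -0.0000e+00]), 'tcp_pos': array([0.149, 0.607, 0.245]), 'tcp_rot': array([-1.79919e+02, -1.00000e-03,  1.66202e+02]), 'contact_force': array([0.407, 0.045, 0.427]), 'torque': array([ 0.055, -0.013,  0.015]), 'opening': np.float64(0.085)}
scene [[485.66882217   0.         316.49722173]
 [  0.         485.66882217 250.40837672]
 [  0.           0.           1.        ]] [0.95353635 0.67416355 1.13053482] [-0.34606564 -0.50536078 -0.79047395]
top [[564.26406456   0.         317.21160878]
 [  0.         564.26406456 237.94291046]
 [  0.           0.           1.        ]] [0.22514272 0.00402973 1.67611231] [ 0.18759367  0.00838091 -0.98221096]
```

View pics/top0.png

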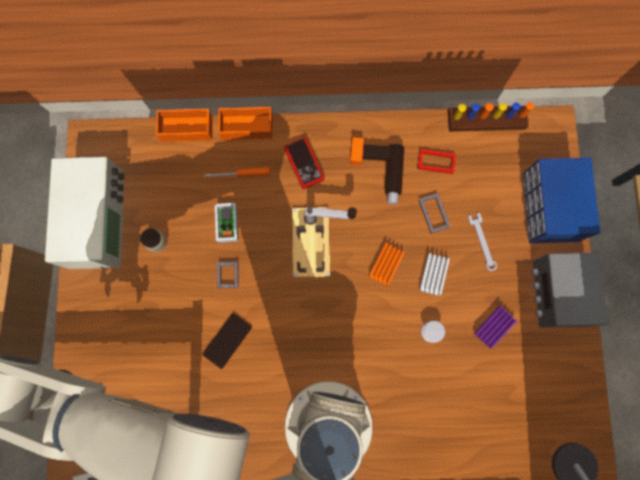

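View pics/scene0.png

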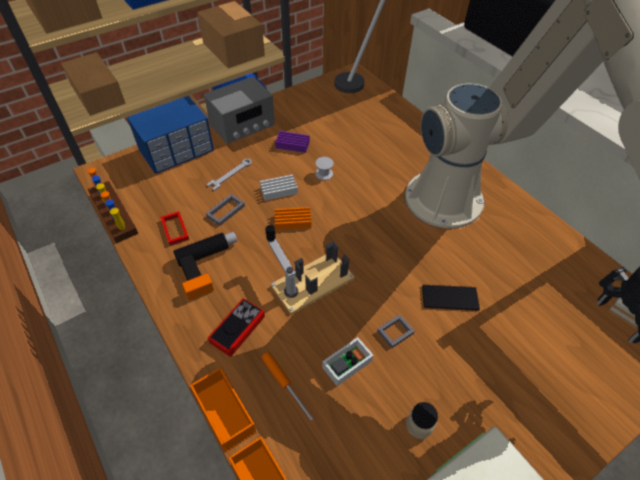

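The top view shows the case at (227,222), the short frame at (228,273), the nest at (311,241) with its pivot at the far end (311,214) and its knob at (352,213). The long grey spacer is at (434,212) and the silver cover at (435,272). The scene view agrees. I'll crop both for precise corners.

```bash
cat > h.py <<'E'
import cv2,numpy as np,pickle
from scipy.optimize import least_squares
def load(n): return pickle.load(open(f"pics/{n}.pkl","rb"))
def proj(f,P): return cv2.projectPoints(np.array(P,float).reshape(-1,1,3),np.array(f["rvec"]),np.array(f["tvec"]),np.array(f["intrinsics"]),None)[0].reshape(-1,2)
def unproj(f,uv,z):
    R=cv2.Rodrigues(np.array(f["rvec"]))[0];c=-R.T@np.array(f["tvec"]).ravel()
    d=R.T@np.linalg.inv(f["intrinsics"])@np.array([uv[0],uv[1],1.]);return c+d*(z-c[2])/d[2]
def crop(f,x0,y0,w,h,s):
    im=cv2.resize(f["img"][y0:y0+h,x0:x0+w,::-1],None,fx=s,fy=s,interpolation=cv2.INTER_CUBIC)
    for i in range(0,w,10):
        cv2.line(im,(i*s,0),(i*s,4 if i%20 else 10),(0,255,255),1)
        if i%20==0: cv2.putText(im,str(x0+i),(i*s,20),0,.35,(0,255,255),1)
    for j in range(0,h,10):
        cv2.line(im,(0,j*s),(4 if j%20 else 10,j*s),(0,255,255),1)
        if j%20==0: cv2.putText(im,str(y0+j),(0,j*s+12),0,.35,(0,255,255),1)
    return im
E
python3 - <<'E'
from h import *
t=load("top0");s=load("scene0")
A=np.hstack([crop(t,210,195,40,60,10),crop(t,285,195,80,60,5)]) if 0 else None
a=crop(t,205,190,50,60,5);b=crop(t,285,190,80,95,6);c=crop(t,410,185,50,55,5);d=crop(t,410,240,50,60,5)
M=np.zeros((600,800,3),np.uint8)
for im,x,y in((a,0,0),(c,0,305),(d,255,305),(b[:,:],300,0)):
    h,w=im.shape[:2];
M=np.zeros((600,800,3),np.uint8)
M[:300,:250]=a;M[320:595,:250]=c;M[300:600,260:510]=d
b=crop(t,285,200,56,80,5);M[:400,515:795]=b
cv2.imwrite("pics/ct.png",M)
M=np.zeros((600,800,3),np.uint8)
M[:250,:300]=crop(s,318,335,60,50,5);M[255:455,:225]=crop(s,202,190,45,40,5);M[255:455,230:480]=crop(s,255,170,50,40,5)
M[:475,310:800]=0
e=crop(s,262,222,96,92,5);M[:250,310:310+480]=e[:250];M[255:460,485:800]=0
M2=np.zeros((600,800,3),np.uint8)
M2[:276*1,:]=0
f=crop(s,262,222,96,92,4) # 384x368
M2[:368,:384]=f;M2[:250,400:700]=crop(s,318,335,60,50,5);M2[370:570,:225]=crop(s,202,190,45,40,5);M2[370:570,230:480]=crop(s,255,170,50,40,5)
cv2.imwrite("pics/cs.png",M2)
E
```

```text
(no output)
```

View pics/ct.png

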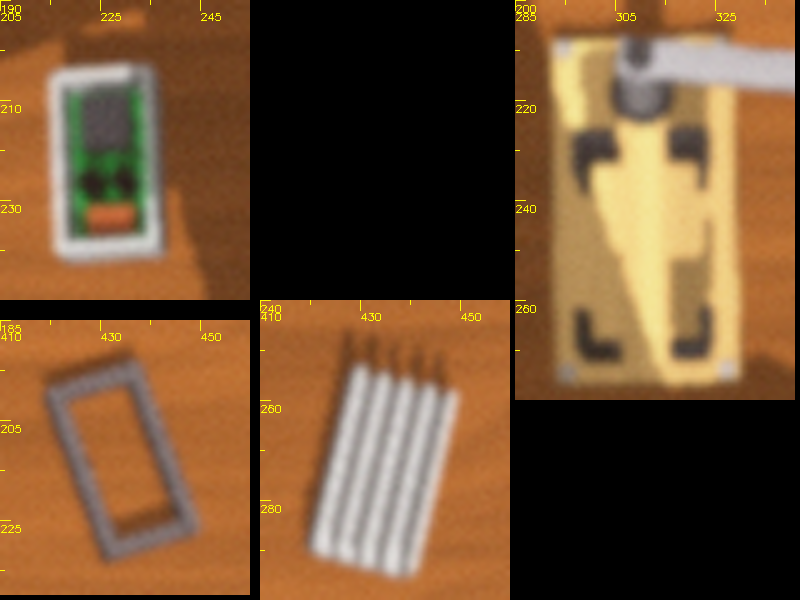

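View pics/cs.png

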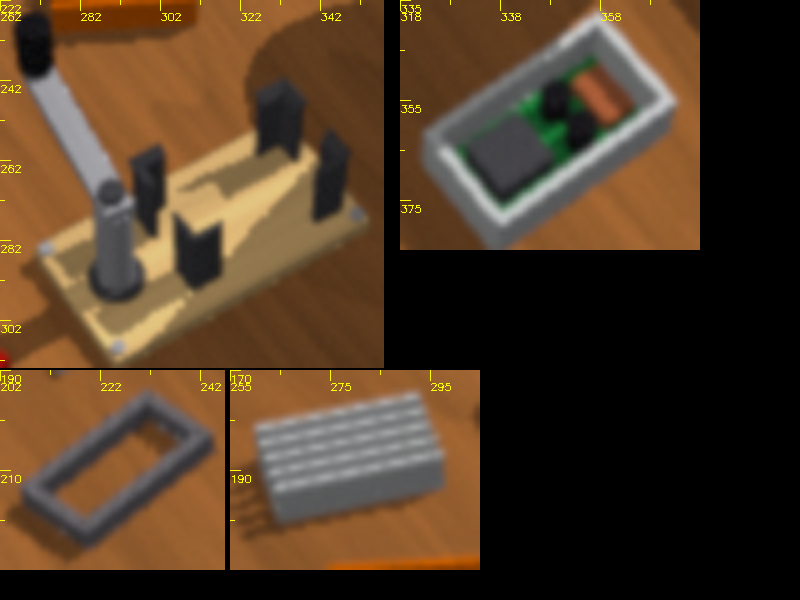

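```bash
cat > fit.py <<'E'
from h import *
from scipy.ndimage import map_coordinates,gaussian_filter
def chroma(f):
    im=f["img"].astype(float)+4
    return im[:,:,1]/im[:,:,0]
def corners(p,dims,z0):
    x0,x1,y0,y1,h=dims;c,s=np.cos(p[2]),np.sin(p[2])
    return [[p[0]+c*x-s*y,p[1]+s*x+c*y,z] for x in(x0,x1) for y in(y0,y1) for z in(z0,z0+h)]
def resid(p,fs,dims,z0,L):
    out=[]
    for f,C in fs:
        hull=cv2.convexHull(proj(f,corners(p,dims,z0)).astype(np.float32)).reshape(-1,2).astype(float)
        cen=hull.mean(0)
        for a,b in zip(hull,np.roll(hull,-1,0)):
            d=b-a;l=np.linalg.norm(d)
            if l<6: continue
            n=np.array([d[1],-d[0]])/l
            if n@((a+b)/2-cen)<0:n=-n
            q=a+d*np.linspace(.12,.88,25)[:,None];o=np.arange(-L,L+.01,.25)
            P=q[:,None]+n*o[None,:,None]
            V=map_coordinates(C,[P[...,1],P[...,0]],order=1)
            for v in V:
                m=len(o)//2; hi=v[:m].max();lo=v[m:].min()
                if hi-lo<.12: out.append(0.);continue
                th=(hi+lo)/2; k=np.where((v[:-1]>=th)&(v[1:]<th))[0]
                if len(k)==0: out.append(0.);continue
                k=k[np.argmin(abs(o[k]))]
                out.append(o[k]+.25*(v[k]-th)/(v[k]-v[k+1]))
    r=np.array(out);return np.pad(r,(0,400-len(r)))
def fit(p,fs,dims,z0=0.):
    for L in(5,3,3):
        for _ in range(8):
            r0=resid(p,fs,dims,z0,L);J=np.array([(resid(p+e,fs,dims,z0,L)-resid(p-e,fs,dims,z0,L))/(2*np.abs(e).max()) for e in np.diag([.001,.001,.01])]).T
            J[np.abs(J)>2000]=0
            w=(r0!=0)/(1+(r0/.5)**2);J=J*np.sqrt(w)[:,None];st=np.linalg.lstsq(J,-np.sqrt(w)*r0,rcond=None)[0];p=p+.7*np.clip(st,-.01,.01)
    r=resid(p,fs,dims,z0,3);r=r[r!=0];return p,np.median(abs(r)),len(r)
E
python3 - <<'E'
from fit import *
t=load("top0");s=load("scene0");T=(t,chroma(t));S=(s,chroma(s))
B=(-.055,.055,-.03,.03)
def up(x,y,x0,y0,z,sc=5): return unproj(t,(x0+(x+.5)/sc-.5,y0+(y+.5)/sc-.5),z)[:2]
init={}
def ini(c,x0,y0,z):
    q=np.array([up(*k,x0,y0,z) for k in c]);d=(q[0]+q[1]-q[2]-q[3])/2
    print(np.round([np.linalg.norm(q[i]-q[i-1]) for i in range(4)],4));return np.array([*q.mean(0),np.arctan2(d[1],d[0])])
O={"case":(ini([(48,72),(155,65),(163,255),(54,262)],205,190,.036),B+(.036,)),
"spacer":(ini([(47,72),(138,42),(197,208),(110,238)],410,185,.018),B+(.018,)),
"cover":(ini([(98,62),(200,90),(155,278),(48,253)],410,240,.03),B+(.03,))}
n=ini([(36,37),(216,37),(226,383),(40,381)],285,200,.014)
n[:2]-=.03*np.array([np.cos(n[2]),np.sin(n[2])]);O["nest"]=(n,(-.075,.135,-.055,.055,.014))
for k,(p,d) in O.items():
    print(k,"init",np.round(p,4))
    for nm,fs in(("both",[T,S]),("top",[T]),("scene",[S])):
        q,m,c=fit(p,fs,d);print("  ",nm,np.round(q,4),"resid px",round(m,2),c)
k=unproj(t,(352,213),.157);print("knob",k)
E
```

```text
[0.1162 0.0644 0.1163 0.0647]
[0.108  0.0586 0.1075 0.0557]
[0.1174 0.0616 0.1147 0.0633]
[0.2098 0.1092 0.2108 0.1102]
case init [0.5936 0.2899 0.042 ]
   both [0.5951 0.2906 0.0448] resid px 0.2 250
   top [0.5973 0.292  0.0262] resid px 0.37 100
   scene [0.5946 0.2903 0.0472] resid px 0.12 150
spacer init [ 0.6102 -0.3356  0.2833]
   both [ 0.6119 -0.3368  0.2924] resid px 0.34 200
   top [ 0.6122 -0.3366  0.2943] resid px 0.27 100
   scene [ 0.6101 -0.3358  0.2421] resid px 0.47 100
cover init [ 0.424  -0.323  -0.3044]
   both [ 0.4239 -0.323  -0.3057] resid px 0.13 250
   top [ 0.4238 -0.3237 -0.2959] resid px 0.32 100
   scene [ 0.4241 -0.3224 -0.3118] resid px 0.1 150
nest init [ 0.5035  0.0387 -0.0023]
   both [ 0.5025  0.0392 -0.0069] resid px 0.2 184
   top [ 0.5033  0.0392 -0.0103] resid px 0.22 98
   scene [ 0.5017  0.0393 -0.0048] resid px 0.12 86
knob [ 0.58279984 -0.08078099  0.157     ]
```

The fits from the two cameras agree to about 1–2 mm, and the sizes match:

| Item | x (m) | y (m) | yaw (rad) |
|---|---|---|---|
| Case | .595 | .2905 | .045 |
| Spacer | .612 | -.3367 | .292 |
| Cover | .424 | -.323 | -.306 |
| Nest | .5025 | .0392 | -.007 |

Next I'll move above the case.

Call:
play_rows(
  rows=[
    [[1.4,-1,-0.4,0,0,0.018,0],[2.8,-2,-0.8,0,0,0.018,0],[2.8,-2,-0.8,0,0,0.018,0],[2.8,-2,-0.8,0,0,0.018,0],[2.8,-2,-0.8,0,0,0.018,0],[2.8,-2,-0.8,0,0,0.018,0],[2.8,-2,-0.8,0,0,0.018,0],[2.8,-2,-0.8,0,0,0.018,0],[2.8,-2,-0.8,0,0,0.018,0],[2.8,-2,-0.8,0,0,0.018,0],[2.8,-2,-0.8,0,0,0.018,0],[2.8,-2,-0.8,0,0,0.018,0],[2.8,-2,-0.8,0,0,0.018,0],[2.8,-2,-0.8,0,0,0.018,0],[2.8,-2,-0.8,0,0,0.018,0],[2.8,-2,-0.8,0,0,0.018,0],[1.2,-0.7,-0.4,0,0,0,0],[0,0,0,0,0,0,0]],
  ],
)

```text
t: 1.6
tcp_pos: [0.5969, 0.2877, 0.1159]
tcp_rot: [-180.0, -0.0, -177.5]
contact_force: [-0.0, 0.5, 0.3]
opening: 0.0856
```

Call:
play_rows(
  rows=[
    [[-0.2,0.3,-2,0,0,0,0],[0,0,-3,0,0,0,0],[0,0,-2,0,0,0,0],[0,0,-1,0,0,0,0],[0,0,-0.8,0,0,0,0],[0,0,-0.6,0,0,0,0],[0,0,0,0,0,0,0],[0,0,0,0,0,0,0]],
  ],
)

```text
t: 2.27
tcp_pos: [0.5933, 0.2934, 0.024]
tcp_rot: [180.0, 0.0, -177.3]
contact_force: [0.2, -0.2, -0.6]
opening: 0.0857
```

```bash
python3 - <<'E'
from bench import arm
import numpy as np
for i in range(3):
    s=arm.read_state();print(np.round(s["tcp_pos"],4),np.round(s["tcp_rot"],2),np.round(s["contact_force"],1),np.round(s["joint_vel"],2),s["t"])
E
```

```text
[0.5933 0.2934 0.024 ] [ 1.7998e+02  5.0000e-02 -1.7728e+02] [ 0.2 -0.2 -0.6] [-0.09 -0.6  -0.32 -0.07  0.03 -0.05] 2.2667
[0.5933 0.2934 0.024 ] [ 1.7998e+02  5.0000e-02 -1.7728e+02] [ 0.2 -0.2 -0.6] [-0.09 -0.6  -0.32 -0.07  0.03 -0.05] 2.2667
[0.5933 0.2934 0.024 ] [ 1.7998e+02  5.0000e-02 -1.7728e+02] [ 0.2 -0.2 -0.6] [-0.09 -0.6  -0.32 -0.07  0.03 -0.05] 2.2667
```

Call:
play_rows(
  rows=[
    [[0,0,0,0,0,0,0],[0,0,0,0,0,0,0]],
  ],
)

```text
t: 2.43
tcp_pos: [0.5937, 0.2933, 0.0244]
tcp_rot: [180.0, 0.1, -177.3]
contact_force: [-0.1, 0.0, 0.8]
opening: 0.0855
```

Call:
play_rows(
  rows=[
    [[0.15,-0.25,-0.2,0,0,0,0],[0,0,0,0,0,0,0],[0,0,0,0,0,0,0.15],[0,0,0,0,0,0,0.25],[0,0,0,0,0,0,0.4],[0,0,0,0,0,0,0.6],[0,0,0,0,0,0,1],[0,0,0,0,0,0,1],[0,0,0,0,0,0,1],[0,0,0,0,0,0,1]],
  ],
)

```text
t: 3.27
tcp_pos: [0.5947, 0.2905, 0.0216]
tcp_rot: [180.0, 0.0, -177.3]
contact_force: [-1.2, -0.7, 4.8]
opening: 0.0588
```

Call:
play_rows(
  rows=[
    [[0,0,0.5,0,0,0,1],[0,0,1,0,0,0,1],[0,0,2,0,0,0,1],[0,0,2.5,0,0,0,1],[0,0,2.5,0,0,0,1],[-0.25,-0.6,1.5,0,0,0,1],[-0.5,-1.3,1,0,0,-0.006,1],[-0.8,-2.1,0,0,0,-0.006,1],[-1,-2.8,0,0,0,-0.006,1],[-1,-2.8,0,0,0,-0.006,1],[-1,-2.8,0,0,0,-0.006,1],[-1,-2.8,0,0,0,-0.006,1],[-1,-2.8,0,0,0,-0.006,1],[-1,-2.8,0,0,0,-0.006,1],[-0.7,-2.1,0,0,0,-0.006,1],[-0.5,-1.3,0,0,0,0,1],[-0.5,-0.9,0,0,0,0,1],[0,0,0,0,0,0,1],[0,0,0,0,0,0,1],[0,0,0,0,0,0,1]],
  ],
)

```text
t: 4.93
tcp_pos: [0.5026, 0.0402, 0.1314]
tcp_rot: [180.0, 0.0, 179.6]
contact_force: [0.1, -0.8, -2.9]
opening: 0.0589
```

```bash
python3 - <<'E'
from h import *
from bench import arm
s=arm.read_state();print(np.round(s["tcp_pos"],4),np.round(s["tcp_rot"],2))
M=[]
for n,b in(("top",(280,195,80,90,5)),("scene",(255,190,100,120,5))):
    f=arm.grab_frame(n);pickle.dump(f,open(f"pics/{n}1.pkl","wb"));M.append(crop(f,*b))
h=600;o=np.zeros((h,900,3),np.uint8);o[:450,:400]=M[0];o[:600,400:900]=M[1]
cv2.imwrite("pics/p1.png",cv2.resize(o,None,fx=.88,fy=.88))
E
```

```text
[0.5026 0.0402 0.1314] [1.7998e+02 5.0000e-02 1.7963e+02]
```

View pics/p1.png

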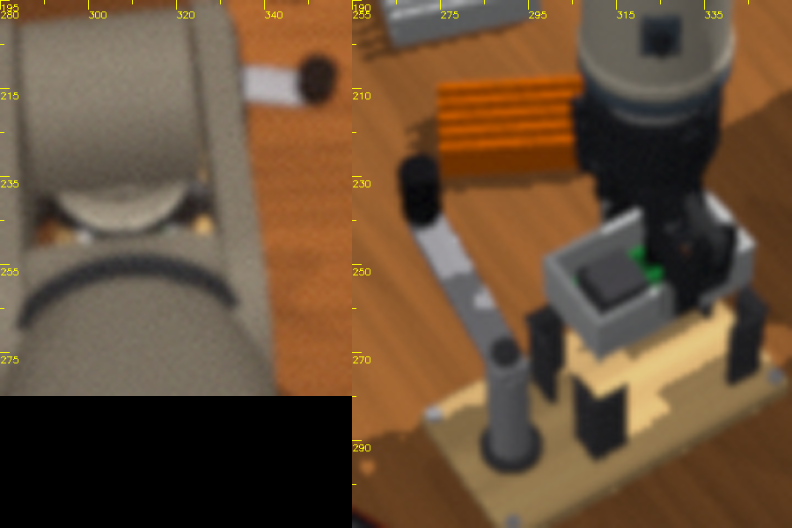

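The case is held level above the pocket, with its near lower corner at about (311,268) in the scene view. I'll lower it in stages and watch the force.

Call:
play_rows(
  rows=[
    [[-0.03,-0.1,-1,0,0,0,1],[0,0,-1.3,0,0,0,1],[0,0,-0.5,0,0,0,1],[0,0,-0.4,0,0,0,1],[0,0,-0.4,0,0,0,1],[0,0,-0.4,0,0,0,1],[0,0,0,0,0,0,1],[0,0,0,0,0,0,1]],
  ],
)

```text
t: 5.7
tcp_pos: [0.5018, 0.0385, 0.0913]
tcp_rot: [180.0, -0.0, 179.6]
contact_force: [-0.9, 0.1, -3.4]
opening: 0.059
```

Call:
play_rows(
  rows=[
    [[0,0,-0.8,0,0,0,1],[0,0,-1.2,0,0,0,1],[0,0,-1.2,0,0,0,1],[0,0,-1,0,0,0,1],[0,0,-0.5,0,0,0,1],[0,0,-0.3,0,0,0,1],[0,0,-0.15,0,0,0,1],[0,0,0,0,0,0,1],[0,0,0,0,0,0,1]],
  ],
)

```text
t: 6.45
tcp_pos: [0.5021, 0.0385, 0.0401]
tcp_rot: [180.0, 0.0, 179.6]
contact_force: [-0.7, -0.1, -3.5]
opening: 0.0589
```

Call:
play_rows(
  rows=[
    [[0,0,-0.3,0,0,0,1],[0,0,-0.1,0,0,0,1],[0,0,-0.05,0,0,0,1],[0,0,0,0,0,0,1],[0,0,0,0,0,0,1]],
  ],
)

```text
t: 6.87
tcp_pos: [0.5019, 0.0385, 0.0357]
tcp_rot: [180.0, 0.0, 179.6]
contact_force: [-1.4, 0.5, 3.3]
opening: 0.0589
```

Call:
play_rows(
  rows=[
    [[0,0,0,0,0,0,0.3],[0,0,0,0,0,0,0.2],[0,0,0,0,0,0,0.1],[0,0,0,0,0,0,0],[0,0,0,0,0,0,0],[0,0,0,0,0,0,0],[0,0,1,0,0,0,0],[0,0,2.5,0,0,0,0],[0,0,3.5,0,0,0,0],[0,0,3.5,0,0,0,0],[0,0,3.5,0,0,0,0],[0,0,2,0,0,0,0],[0,0,0,0,0,0,0]],
  ],
)

```text
t: 7.95
tcp_pos: [0.5044, 0.0387, 0.2007]
tcp_rot: [180.0, 0.5, 179.6]
contact_force: [1.1, 0.0, -0.6]
opening: 0.0853
```

Call:
play_rows(
  rows=[
    [[0.4,-1.3,0,0,0,0.02,0],[0.8,-2.7,0,0,0,0.02,0],[0.8,-2.7,0,0,0,0.02,0],[0.8,-2.7,0,0,0,0.02,0],[0.8,-2.7,0,0,0,0.02,0],[0.8,-2.7,0,0,0,0.02,0],[0.8,-2.7,0,0,0,0.02,0],[0.8,-2.7,0,0,0,0.02,0],[0.8,-2.7,0,0,0,0.02,0],[0.8,-2.7,0,0,0,0.02,0],[0.8,-2.7,0,0,0,0.02,0],[0.8,-2.7,0,0,0,0.02,0],[0.8,-2.7,0,0,0,0.02,0],[0.8,-2.7,-1,0,0,0.02,0],[0.2,-1.1,-3,0,0,0.02,0],[0,0,-3.5,0,0,0,0],[0,0,-3.5,0,0,0,0],[0,0,-2,0,0,0,0],[0,0,0,0,0,0,0],[0,0,0,0,0,0,0]],
  ],
)

```text
t: 9.62
tcp_pos: [0.6108, -0.336, 0.0642]
tcp_rot: [179.9, -0.1, -163.2]
contact_force: [0.1, 0.2, 0.5]
opening: 0.0853
```

```bash
python3 - <<'E'
from fit import *
from bench import arm
s=arm.read_state();print(np.round(s["tcp_pos"],4),np.round(s["tcp_rot"],2))
F={}
for n in("top","scene"):
    F[n]=f=arm.grab_frame(n);pickle.dump(f,open(f"pics/{n}2.pkl","wb"))
o=np.zeros((600,800,3),np.uint8);o[:450,:400]=crop(F["top"],280,195,80,90,5);o[:350,400:800]=crop(F["scene"],190,165,80,70,5);o[350:600,400:800]=crop(F["scene"],275,240,80,50,5)
cv2.imwrite("pics/p2.png",o)
E
```

```text
[ 0.6108 -0.336   0.0642] [ 1.7987e+02 -1.2000e-01 -1.6320e+02]
```

View pics/p2.png

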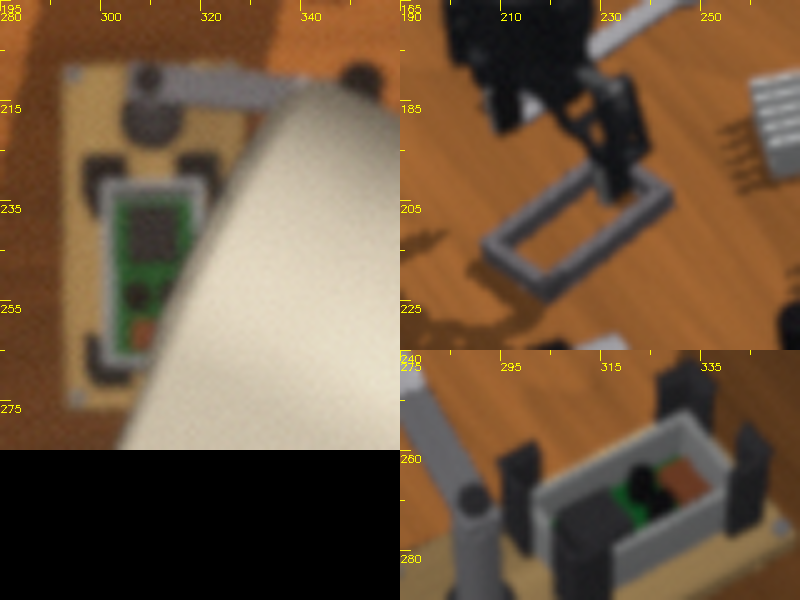

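The case sits level in the pocket; its rim is at about (335,265) in the scene view. The open gripper is straddling the spacer's middle. I'll descend and grip.

Call:
play_rows(
  rows=[
    [[0.1,-0.05,-1.5,0,0,0,0],[0,0,-1.5,0,0,0,0],[0,0,-1,0,0,0,0],[0,0,-0.5,0,0,0,0],[0,0,-0.3,0,0,0,0],[0,0,0,0,0,0,0],[0,0,0,0,0,0,0.15],[0,0,0,0,0,0,0.2],[0,0,0,0,0,0,0.25]],
  ],
)

```text
t: 10.47
tcp_pos: [0.6131, -0.3373, 0.0179]
tcp_rot: [-180.0, 0.0, -163.2]
contact_force: [-0.1, -0.1, -0.6]
opening: 0.0639
```

Call:
play_rows(
  rows=[
    [[-0.05,0.05,-0.1,0,0,0,0.25],[0,0,0,0,0,0,0.35],[0,0,0,0,0,0,0.5],[0,0,0,0,0,0,0.8],[0,0,0,0,0,0,1],[0,0,0,0,0,0,1],[0,0,0,0,0,0,1],[0,0,0,0,0,0,1]],
  ],
)

```text
t: 11.13
tcp_pos: [0.6126, -0.3368, 0.017]
tcp_rot: [-180.0, 0.0, -163.2]
contact_force: [-0.2, -0.4, 6.4]
opening: 0.0578
```

Call:
play_rows(
  rows=[
    [[0,0,0.5,0,0,0,1],[0,0,1,0,0,0,1],[0,0,2,0,0,0,1],[0,0,3,0,0,0,1],[0,0,3,0,0,0,1],[0,0,3,0,0,0,1],[0,0,3,0,0,0,1],[-0.2,0.7,2,0,0,-0.02,1],[-0.4,1.3,0.8,0,0,-0.02,1],[-0.6,2,0,0,0,-0.02,1],[-0.8,2.7,0,0,0,-0.02,1],[-0.8,2.7,0,0,0,-0.02,1],[-0.8,2.7,0,0,0,-0.02,1],[-0.8,2.7,0,0,0,-0.02,1],[-0.8,2.7,0,0,0,-0.02,1],[-0.8,2.7,0,0,0,-0.02,1],[-0.8,2.7,0,0,0,-0.02,1],[-0.8,2.7,0,0,0,-0.02,1],[-0.8,2.7,0,0,0,-0.02,1]],
  ],
)

```text
t: 12.72
tcp_pos: [0.5276, -0.0523, 0.1999]
tcp_rot: [-180.0, 0.0, -177.0]
contact_force: [1.3, 0.4, -0.4]
opening: 0.0582
```

Call:
play_rows(
  rows=[
    [[-0.8,2.7,0,0,0,-0.02,1],[-0.7,2.5,0,0,0,-0.02,1],[-0.5,2,0,0,0,-0.02,1],[-0.4,1.3,-0.5,0,0,0,1],[-0.2,0.75,-1,0,0,0,1],[0,0,-2,0,0,0,1],[0,0,-2.5,0,0,0,1],[0,0,-2,0,0,0,1],[0,0,-1,0,0,0,1],[0,0,-0.3,0,0,0,1],[0,0,0,0,0,0,1],[0,0,0,0,0,0,1],[0,0,0,0,0,0,1]],
  ],
)

```text
t: 13.8
tcp_pos: [0.5031, 0.0389, 0.1073]
tcp_rot: [180.0, 0.1, 179.6]
contact_force: [1.1, -0.5, -0.0]
opening: 0.0579
```

Call:
play_rows(
  rows=[
    [[-0.05,-0.03,-0.5,0,0,0,1],[0,0,-0.5,0,0,0,1],[0,0,-0.5,0,0,0,1],[0,0,-0.5,0,0,0,1],[0,0,-0.5,0,0,0,1],[0,0,-0.5,0,0,0,1],[0,0,-0.5,0,0,0,1],[0,0,-0.2,0,0,0,1],[0,0,0,0,0,0,1],[0,0,0,0,0,0,1]],
  ],
)

```text
t: 14.63
tcp_pos: [0.5042, 0.0388, 0.0695]
tcp_rot: [180.0, 0.3, 179.6]
contact_force: [6.4, -0.3, -2.4]
opening: 0.0582
```

Call:
play_rows(
  rows=[
    [[0.2,0,0,0,0,0,1],[0,0,0,0,0,0,1],[0,0,0,0,0,0,1]],
  ],
)

```text
t: 14.88
tcp_pos: [0.5043, 0.0388, 0.0694]
tcp_rot: [180.0, 0.1, 179.6]
contact_force: [1.6, 0.4, 3.3]
opening: 0.0586
```

Call:
play_rows(
  rows=[
    [[0.1,0,0,0,0,0,1],[0,0,-0.1,0,0,0,1],[0,0,-0.1,0,0,0,1],[0,0,0,0,0,0,1],[0,0,0,0,0,0,1]],
  ],
)

```text
t: 15.3
tcp_pos: [0.5038, 0.0387, 0.0674]
tcp_rot: [180.0, -0.1, 179.6]
contact_force: [-5.8, -0.4, 11.6]
opening: 0.0581
```

Call:
play_rows(
  rows=[
    [[-0.1,0,0.05,0,0,0,1],[0,0,0,0,0,0,0.3],[0,0,0,0,0,0,0.2],[0,0,0,0,0,0,0.1],[0,0,0,0,0,0,0],[0,0,0,0,0,0,0],[0,0,0,0,0,0,0],[0,0,1,0,0,0,0],[0,0,2.5,0,0,0,0],[0,0,3.5,0,0,0,0],[0,0,3.5,0,0,0,0],[0,0,2,0,0,0,0],[0,0,0.8,0,0,0,0],[0,0,0,0,0,0,0],[0,0,0,0,0,0,0]],
  ],
)

```text
t: 16.55
tcp_pos: [0.5034, 0.0387, 0.2006]
tcp_rot: [-180.0, 0.0, 179.6]
contact_force: [-0.5, 0.2, -0.9]
opening: 0.0854
```

Call:
play_rows(
  rows=[
    [[-0.3,-1.3,0,0,0,-0.02,0],[-0.6,-2.7,0,0,0,-0.02,0],[-0.6,-2.7,0,0,0,-0.02,0],[-0.6,-2.7,0,0,0,-0.02,0],[-0.6,-2.7,0,0,0,-0.02,0],[-0.6,-2.7,0,0,0,-0.02,0],[-0.6,-2.7,0,0,0,-0.02,0],[-0.6,-2.7,0,0,0,-0.02,0],[-0.6,-2.7,0,0,0,-0.02,0],[-0.6,-2.7,0,0,0,-0.02,0],[-0.6,-2.7,0,0,0,-0.02,0],[-0.6,-2.7,0,0,0,-0.02,0],[-0.6,-2.7,0,0,0,-0.02,0],[-0.45,-2.4,-1,0,0,-0.02,0],[0,0,-3,0,0,-0.02,0],[0,0,-3.5,0,0,0,0],[0,0,-3,0,0,0,0],[0,0,-1.5,0,0,0,0],[0,0,0,0,0,0,0],[0,0,0,0,0,0,0]],
  ],
)

```text
t: 18.22
tcp_pos: [0.4229, -0.3214, 0.0789]
tcp_rot: [179.9, -0.2, 162.4]
contact_force: [0.0, -0.4, 1.0]
opening: 0.0851
```

```bash
python3 - <<'E'
from fit import *
from bench import arm
s=arm.read_state();print(np.round(s["tcp_pos"],4),np.round(s["tcp_rot"],2))
F={}
for n in("top","scene"):
    F[n]=f=arm.grab_frame(n);pickle.dump(f,open(f"pics/{n}3.pkl","wb"))
o=np.zeros((600,800,3),np.uint8);o[:450,:400]=crop(F["top"],280,195,80,90,5);o[:300,400:800]=crop(F["scene"],235,150,80,60,5);o[300:600,400:800]=crop(F["scene"],275,230,80,60,5)
cv2.imwrite("pics/p3.png",o)
E
```

```text
[ 0.4229 -0.3214  0.0789] [179.91  -0.24 162.42]
```

View pics/p3.png

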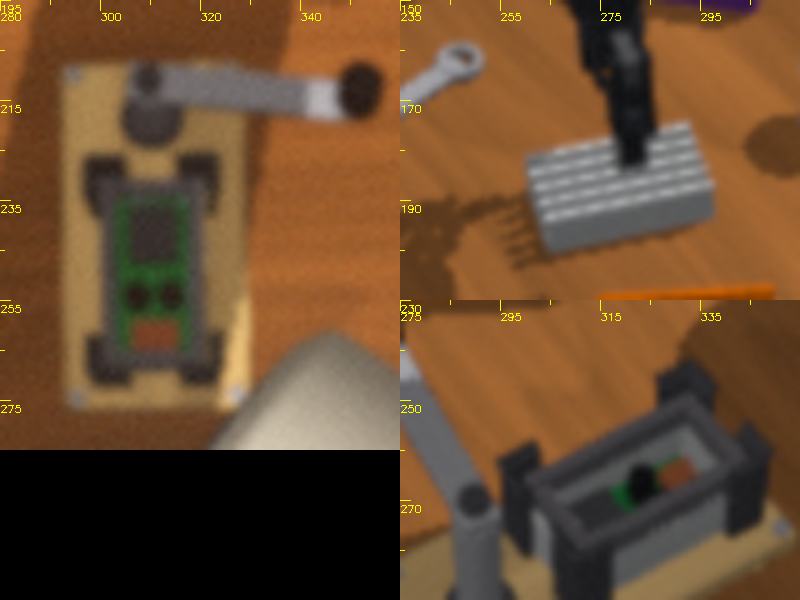

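The spacer lies square on the case (rim around (332,262) in the scene view), and the gripper hovers over the silver cover's middle. I'll descend and grip.

Call:
play_rows(
  rows=[
    [[0.1,-0.15,-1.5,0,0,0,0],[0,0,-2,0,0,0,0],[0,0,-1.2,0,0,0,0],[0,0,-0.7,0,0,0,0],[0,0,-0.4,0,0,0,0],[0,0,0,0,0,0,0],[0,0,0,0,0,0,0.15],[0,0,0,0,0,0,0.25],[0,0,0,0,0,0,0.35],[0,0,0,0,0,0,0.5],[0,0,0,0,0,0,0.8],[0,0,0,0,0,0,1],[0,0,0,0,0,0,1],[0,0,0,0,0,0,1],[0,0,0,0,0,0,1]],
  ],
)

```text
t: 19.57
tcp_pos: [0.4257, -0.3242, 0.0239]
tcp_rot: [-180.0, 0.1, 162.4]
contact_force: [-0.8, 0.4, 6.0]
opening: 0.0584
```

Call:
play_rows(
  rows=[
    [[0,0,0.5,0,0,0,1],[0,0,1,0,0,0,1],[0,0,2,0,0,0,1],[0,0,3,0,0,0,1],[0,0,3,0,0,0,1],[0,0,3,0,0,0,1],[0,0,3,0,0,0,1],[0.2,0.7,2,0,0,0.02,1],[0.3,1.3,1.1,0,0,0.02,1],[0.5,2,0,0,0,0.02,1],[0.6,2.7,0,0,0,0.02,1],[0.6,2.7,0,0,0,0.02,1],[0.6,2.7,0,0,0,0.02,1],[0.6,2.7,0,0,0,0.02,1],[0.6,2.7,0,0,0,0.02,1],[0.6,2.7,0,0,0,0.02,1],[0.6,2.7,0,0,0,0.02,1],[0.6,2.7,0,0,0,0.02,1],[0.6,2.7,0,0,0,0.02,1]],
  ],
)

```text
t: 21.15
tcp_pos: [0.4883, -0.0387, 0.2085]
tcp_rot: [180.0, -0.1, 176.3]
contact_force: [0.8, -0.6, -2.7]
opening: 0.0589
```

Call:
play_rows(
  rows=[
    [[0.5,2.5,0,0,0,0.02,1],[0.4,2.3,0,0,0,0.02,1],[0.3,1.6,0,0,0,0.02,1],[0.2,1,-0.5,0,0,0,1],[0.1,0.6,-1,0,0,0,1],[0,0,-2,0,0,0,1],[0,0,-2.5,0,0,0,1],[0,0,-2,0,0,0,1],[0,0,-1,0,0,0,1],[0,0,-0.3,0,0,0,1],[0,0,0,0,0,0,1],[0,0,0,0,0,0,1],[0,0,0,0,0,0,1]],
  ],
)

```text
t: 22.23
tcp_pos: [0.505, 0.0391, 0.1168]
tcp_rot: [180.0, 0.1, 179.6]
contact_force: [-0.4, -1.0, -2.4]
opening: 0.0587
```

Call:
play_rows(
  rows=[
    [[-0.03,-0.03,-0.4,0,0,0,1],[0,0,-0.4,0,0,0,1],[0,0,-0.4,0,0,0,1],[0,0,-0.4,0,0,0,1],[0,0,-0.3,0,0,0,1],[0,0,0,0,0,0,1],[0,0,0,0,0,0,1]],
  ],
)

```text
t: 22.82
tcp_pos: [0.5038, 0.0389, 0.0965]
tcp_rot: [-180.0, -0.0, 179.6]
contact_force: [0.2, 0.0, -4.0]
opening: 0.0586
```

Call:
play_rows(
  rows=[
    [[0,0,-0.2,0,0,0,1],[0,0,-0.1,0,0,0,1],[0,0,-0.1,0,0,0,1],[0,0,-0.05,0,0,0,1],[0,0,0,0,0,0,1],[0,0,0,0,0,0,1]],
  ],
)

```text
t: 23.32
tcp_pos: [0.504, 0.0389, 0.0923]
tcp_rot: [180.0, 0.0, 179.6]
contact_force: [1.4, -0.1, -3.1]
opening: 0.0588
```

Call:
play_rows(
  rows=[
    [[0,0,-0.1,0,0,0,1],[0,0,0,0,0,0,1],[0,0,0,0,0,0,1]],
  ],
)

```text
t: 23.57
tcp_pos: [0.5041, 0.0389, 0.0919]
tcp_rot: [-180.0, 0.0, 179.6]
contact_force: [-2.2, 0.5, 5.7]
opening: 0.0586
```

Contact came at the expected height (TCP .0919). I'll release and lift clear.

Call:
play_rows(
  rows=[
    [[0,0,0,0,0,0,0.3],[0,0,0,0,0,0,0.2],[0,0,0,0,0,0,0.1],[0,0,0,0,0,0,0],[0,0,0,0,0,0,0],[0,0,0,0,0,0,0],[0,0,1,0,0,0,0],[0,0,2.5,0,0,0,0],[0,0,3.5,0,0,0,0],[0,0,3.5,0,0,0,0],[0,0,3.5,0,0,0,0],[-1,-1,2,0,0,0,0],[-2,-2.5,0,0,0,0,0],[-2,-3,0,0,0,0,0],[-2,-3,0,0,0,0,0],[-2,-3,0,0,0,0,0],[-2,-3,0,0,0,0,0],[-1,-1.5,0,0,0,0,0],[0,0,0,0,0,0,0]],
  ],
)

```text
t: 25.15
tcp_pos: [0.3819, -0.1332, 0.252]
tcp_rot: [-179.9, -0.0, 179.5]
contact_force: [0.2, 0.7, -1.0]
opening: 0.0853
```

```bash
python3 - <<'E'
from fit import *
from bench import arm
s=arm.read_state();print(np.round(s["tcp_pos"],4),np.round(s["tcp_rot"],2),np.round(s["qpos"],1))
F={}
for n in("top","scene"):
    F[n]=f=arm.grab_frame(n);pickle.dump(f,open(f"pics/{n}4.pkl","wb"))
o=np.zeros((600,800,3),np.uint8);o[:450,:400]=crop(F["top"],280,195,80,90,5);o[:500,400:800]=crop(F["scene"],255,210,80,100,5)
cv2.imwrite("pics/p4.png",o)
E
```

```text
[ 0.3819 -0.1332  0.252 ] [-179.94   -0.    179.46] [-1.940e+01 -6.000e-01  1.183e+02 -1.000e-01  6.230e+01 -1.088e+02]
```

View pics/p4.png

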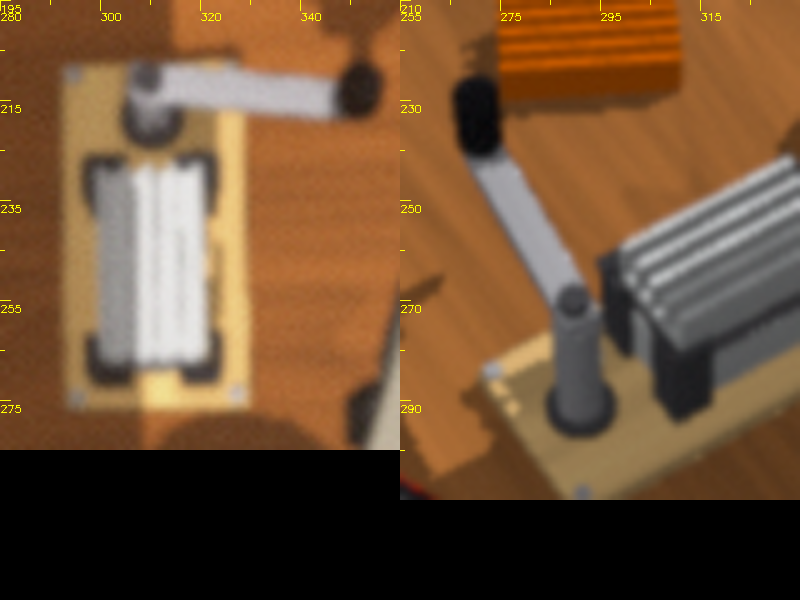

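The cover sits between the posts with its fins up, and the keeper is still open (knob at about (352,212) in the top view, (270,227) in the scene view). I'll triangulate the knob.

```bash
python3 - <<'E'
from fit import *
t=load("top4");s=load("scene4")
print(unproj(t,(352.3,212.0),.157),unproj(s,(270,227.3),.157))
T=(t,chroma(t));S=(s,chroma(s))
print(fit(np.array([.5025,.0392,-.007]),[T],(-.075,.135,-.055,.055,.014)))
piv=np.array([.6025,.0385])
for a in(1.3,1.35,1.4,1.45,1.5):
    th=np.pi+a-.007;k=piv+.12*np.array([np.cos(th),np.sin(th)])
    print(a,np.round(k,4),[np.round(proj(f,[[*k,.157],[*k,.112]]),1).tolist() for f in(t,s)])
E
```

```text
[ 0.58561183 -0.08171102  0.157     ] [ 0.586721   -0.07943333  0.157     ]
(array([ 0.50313931,  0.03929652, -0.00770392]), np.float64(0.2813661865592666), 98)
1.3 [ 0.5696 -0.0769] [[[350.8, 217.7], [350.0, 221.2]], [[276.1, 225.2], [277.0, 236.0]]]
1.35 [ 0.5754 -0.0784] [[[351.2, 215.6], [350.5, 219.2]], [[273.9, 225.8], [274.9, 236.6]]]
1.4 [ 0.5813 -0.0796] [[[351.6, 213.5], [350.9, 217.2]], [[271.8, 226.4], [272.8, 237.2]]]
1.45 [ 0.5872 -0.0805] [[[351.8, 211.5], [351.1, 215.1]], [[269.6, 227.1], [270.8, 237.9]]]
1.5 [ 0.5932 -0.0811] [[[352.0, 209.3], [351.2, 213.1]], [[267.5, 227.9], [268.7, 238.7]]]
```

Call:
play_rows(
  rows=[
    [[1.3,0.33,0,0,0,-0.1,0],[1.35,0.33,0,0,0,-0.11,0],[1.35,0.33,0,0,0,-0.115,0.2],[1.35,0.33,0,0,0,-0.115,0.2],[1.35,0.33,0,0,0,-0.115,0.3],[1.35,0.33,0,0,0,-0.115,0.3],[1.35,0.33,0,0,0,-0.115,0.3],[1.35,0.33,0,0,0,-0.115,0.3],[1.35,0.33,0,0,0,-0.115,0.3],[1.35,0.33,0,0,0,-0.115,0.3],[1.35,0.33,0,0,0,-0.115,0.3],[1.35,0.33,0,0,0,-0.115,0.3],[1.35,0.33,0,0,0,-0.115,0.3],[1.35,0.33,0,0,0,-0.115,0.3],[1.35,0.33,0,0,0,-0.115,0.3],[0,0,0,0,0,0,0.3],[0,0,0,0,0,0,0.3],[0,0,0,0,0,0,0.3]],
  ],
)

```text
t: 26.75
tcp_pos: [0.5855, -0.0809, 0.2511]
tcp_rot: [-180.0, 0.0, 82.2]
contact_force: [-0.3, -0.0, -0.5]
opening: 0.0597
```

Call:
play_rows(
  rows=[
    [[0,0,-2,0,0,0,0.3],[0,0,-3,0,0,0,0.3],[0,0,-2.5,0,0,0,0.3],[0,0,-2,0,0,0,0.3],[0,0,-1.2,0,0,0,0.3],[0,0,-0.5,0,0,0,0.3],[0,0,0,0,0,0,0.45],[0,0,0,0,0,0,0.6],[0,0,0,0,0,0,0.6],[0,0,0,0,0,0,0.6]],
  ],
)

```text
t: 27.58
tcp_pos: [0.5867, -0.0818, 0.1406]
tcp_rot: [179.9, -0.0, 81.9]
contact_force: [0.8, 0.0, 0.1]
opening: 0.0345
```

```bash
python3 -c "
import numpy as np
a=np.r_[1.433-np.array([0,.04]),1.393-.08*np.arange(1,18)]+np.pi-.007
p=12*np.c_[np.cos(a),np.sin(a)]
print(np.round(np.diff(p,axis=0),2).tolist(), a[-1]-np.pi+.007, p[-1]/100+[.6025,.0385])"
```

```text
[[-0.47, 0.08], [-0.94, 0.21], [-0.92, 0.29], [-0.89, 0.36], [-0.86, 0.43], [-0.82, 0.5], [-0.78, 0.56], [-0.73, 0.62], [-0.68, 0.68], [-0.62, 0.73], [-0.56, 0.78], [-0.5, 0.82], [-0.43, 0.86], [-0.36, 0.89], [-0.29, 0.92], [-0.22, 0.94], [-0.14, 0.95], [-0.06, 0.96]] 0.0329999999999998 [0.48254056 0.03538035]
```

Call:
play_rows(
  rows=[
    [[-0.47,0.08,0,0,0,-0.04,0.6],[-0.94,0.21,0,0,0,-0.08,0.6],[-0.92,0.29,0,0,0,-0.08,0.6],[-0.89,0.36,0,0,0,-0.08,0.6],[-0.86,0.43,0,0,0,-0.08,0.6],[-0.82,0.5,0,0,0,-0.08,0.6],[-0.78,0.56,0,0,0,-0.08,0.6],[-0.73,0.62,0,0,0,-0.08,0.6],[-0.68,0.68,0,0,0,-0.08,0.6],[-0.62,0.73,0,0,0,-0.08,0.6],[-0.56,0.78,0,0,0,-0.08,0.6],[-0.5,0.82,0,0,0,-0.08,0.6],[0,0,0,0,0,0,0.6],[0,0,0,0,0,0,0.6]],
  ],
)

```text
t: 28.75
tcp_pos: [0.4987, -0.0209, 0.14]
tcp_rot: [180.0, -0.1, 29.4]
contact_force: [0.0, 0.4, 0.1]
opening: 0.0343
```

Call:
play_rows(
  rows=[
    [[-0.43,0.86,0,0,0,-0.08,0.6],[-0.36,0.89,0,0,0,-0.08,0.6],[-0.29,0.92,0,0,0,-0.08,0.6],[-0.22,0.94,0,0,0,-0.08,0.6],[-0.14,0.95,0,0,0,-0.08,0.6],[-0.06,0.96,0,0,0,-0.08,0.6],[0,0.3,0,0,0,-0.03,0.6],[0,0.3,0,0,0,0,0.6],[0,0,0,0,0,0,0.6],[0,0,0,0,0,0,0.6]],
  ],
)

```text
t: 29.58
tcp_pos: [0.4837, 0.0399, 0.1395]
tcp_rot: [-180.0, -0.0, 0.1]
contact_force: [-0.0, -0.3, -0.3]
opening: 0.0344
```

Call:
play_rows(
  rows=[
    [[0,0.2,0,0,0,0,0.6],[0,0.2,0,0,0,0,0.6],[0,0.1,0,0,0,0,0.6],[0,0,0,0,0,0,0.6],[0,0,0,0,0,0,0.6]],
  ],
)

```text
t: 30.0
tcp_pos: [0.4834, 0.0428, 0.1393]
tcp_rot: [179.8, -0.0, 0.1]
contact_force: [1.3, -17.4, 1.6]
opening: 0.0341
```

The keeper is on its stop (17 N reaction). I'll back off, open and retreat.

Call:
play_rows(
  rows=[
    [[0,-0.3,0,0,0,0,0.5],[0,-0.2,0,0,0,0,0.4],[0,0,0,0,0,0,0.3],[0,0,0,0,0,0,0.3],[0,0,1,0,0,0,0.3],[0,0,2.5,0,0,0,0.3],[0,0,3,0,0,0,0.3],[0,0,3,0,0,0,0.3],[0,0,2,0,0,0,0.3],[-1.5,-1.5,0,0,0,0,0.3],[-1.5,-3,0,0,0,0,0.3],[-1.5,-3,0,0,0,0,0.3],[-1.5,-3,0,0,0,0,0.3],[-1.5,-3,0,0,0,0,0.3],[-1.5,-3,0,0,0,0,0.3],[-1,-2,0,0,0,0,0.3],[0,0,0,0,0,0,0.3],[0,0,0,0,0,0,0.3]],
  ],
)

```text
t: 31.5
tcp_pos: [0.383, -0.1454, 0.255]
tcp_rot: [180.0, -0.1, -0.2]
contact_force: [-0.2, 1.0, 0.5]
opening: 0.0604
```

```bash
python3 - <<'E'
from fit import *
from bench import arm
s=arm.read_state();print(np.round(s["tcp_pos"],4),np.round(s["contact_force"],1),np.round(s["joint_vel"],1))
F={}
for n in("top","scene"):
    F[n]=f=arm.grab_frame(n);pickle.dump(f,open(f"pics/{n}5.pkl","wb"))
for a in(0,.05,.1):
    th=np.pi+a-.007;print(a,[np.round(proj(f,[[.6027+.12*np.cos(th),.0386+.12*np.sin(th),.157]]),1).tolist() for f in F.values()])
o=np.zeros((600,800,3),np.uint8);o[:450,:400]=crop(F["top"],280,195,80,90,5);o[:500,400:800]=crop(F["scene"],275,210,80,100,5)
cv2.imwrite("pics/p5.png",o)
E
```

```text
[ 0.383  -0.1454  0.255 ] [-0.2  1.   0.5] [ 2.2  0.5 -0.2  0.5 -0.4  0.9]
0 [[[309.3, 249.9]], [[328.2, 239.7]]]
0.05 [[[311.5, 249.8]], [[326.9, 238.2]]]
0.1 [[[313.7, 249.6]], [[325.4, 236.8]]]
```

View pics/p5.png

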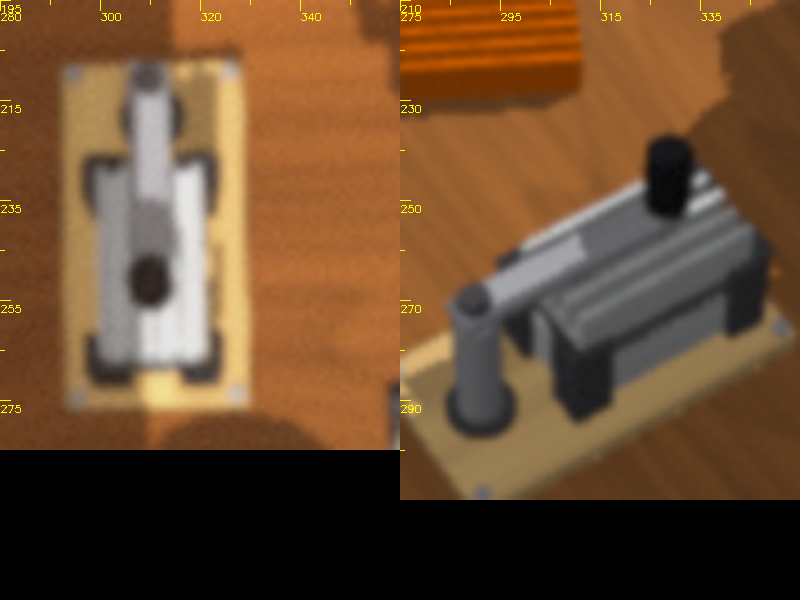

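The knob is at (309.6,250.6) in the top view, against (309.3,249.9) predicted for angle 0, so the keeper is shut over the seated stack.

```bash
python3 -c "
from bench import arm
print(arm.sign_off())"
```

```text
the job is handed in; nothing more can be done
None
```

The power-supply module is built in the nest and I handed the job in at about 31.6 s of the 72 s allowed; the hand-in gives no verdict.

- **Stack:** I placed the case, the long grey spacer and the silver cover (fins up) in that order. Each was lowered under force watch and let go before I fetched the next. Contact came within about 1 mm of the seated height each time.
- **Keeper:** I swung it shut by the knob until it met its stop (17 N reaction), then let go and moved clear. In the last top picture the knob is within 1 pixel of where it should be at angle 0.
- **Final state:** the last pictures show the stack square and level between the posts. The arm stands clear, with only about 1 N of force noise.
- **One disagreement:** the spacer sat about 1–2 mm off in my grip compared with the picture estimate. It rubbed the posts at about 6 N until I shifted it by 2–3 mm, then seated normally.
- **Bystanders:** I didn't intend to touch the short frame or the other items, but I didn't measure their positions again at the end.

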